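# Nest the matching angle offcut over the steel angle

## Robot

A 6-joint arm with a two-finger parallel gripper is mounted at the origin on a cart in front of the work surface, level with it; the furniture and walls round the work are solid. World frame = base frame: x ahead of the robot, y to its left, z up, the work surface at z = 0. Lengths are in mm, angles in rad, forces in N, time in s.
With the tool pointing down it reaches from about 275 to 725 mm from the base axis. Payload 5.6 kg.
Tool frame: the origin (TCP) lies between the finger pads; the fingertips stand 25 mm ahead of it and the grasp point (between the pads) lies 6 mm ahead of it; y points along the fingers, x is the direction in which the jaws open and shut, and the axes are right-handed (so a half turn about y gives the same grasp; the last joint's range is limited). The gripper opens to 85 mm and grips with 20 to 120 N. Pads are 22 mm wide; open, the fingers measure 114 mm over their backs; the gripper's body (76 mm by 85 mm) begins 54 mm behind the grasp point. The pads swing forward as they close: fully open they stand 13 mm farther back than shut.
Start: joints at [1.597, 0.255, 0.108, 0, -1.424, -0.285], TCP at [140.729, 531.684, 220.783] pointing down, gripper open.
Joint ranges: [-2.95, 2.95], [-1.21, 1.97], [-1.09, 1.5], [-2.87, 1.71], [-2.94, -0.07], [-3.05, 3.05]. Speed limits (rad/s): [2.57, 2.57, 3.14, 3.14, 3.14, 3.14].

## Interface

Orientations are given as a unit quaternion [w, x, y, z].
In Python, from cell import ctrl gives the robot as it stands. The module is installed in compiled form; this text tells all that it offers.
- The arm moves only by the tool send_rows, never from a script. Its argument "moves" is a list of rows, each a list of 3 entries, a list of its own where there are three numbers: the opening, from 0 (shut) to 1 (fully open), then the shift along the tool's x, y, z in cm, then the turn about the tool's y in degrees. A call has exactly 8 rows; each row is the pose to reach, as a shift and turn from the pose commanded when the call began, along the tool's axes at that moment; what a row does not reach only later rows make up. A row lasts 1/8 s, in which the tool goes at most 62.5 mm and 10.7 degrees, less where a joint would pass 70% of its speed; a pose out of reach is approached as far as the arm can. A call with a gripper value outside its range is refused whole. The fingers move at their own pace and stop on an object; "force" is the grip in N (left out, the last holds). Time passes only in rows, so rows that repeat a pose let the fingers close, or fill a call up. It gives the time, the measured TCP pose, the force and the opening at its end, in the units of the state.
- ctrl.observe(): the state, without advancing time (a new reading comes with each control period).
- ctrl.get_image(name): name is "scene" or "side" or "wrist"; returns a dict with "image" (480x640x3 uint8, red, green, blue), "fov_y" (degrees; the focal length in pixels is half the picture's height over the tangent of half this angle, whatever the lens; pixels are square), "cx", "cy" (the principal point, pixels), "world_from_camera" (4x4, takes a point from camera to world coordinates). Camera axes: x right, y down, z forward; pixel columns grow to the right and rows downward; lengths in mm; the calibration is good to about 2 mm. A picture is of the moment at which its call begins. There is no depth.
- ctrl.sign_off(): hands the job in, once; it reports no verdict.
The state is a dict: "time": time; "qpos": joint angles; "joint_velocities": joint speeds; "joint_efforts": joint torques, N m; "position": TCP position; "ee_rot": TCP orientation; "force": force on the tool from outside, world axes, zero at the start; "moment": the same for the moment, N m; "gripper_width": finger opening in mm.
Only numpy, scipy, OpenCV 4.12 (cv2) and the standard library are available. Lean on these libraries where they do the work, as an engineer would, in place of code of your own. Each camera call takes 0.05 s, during which the arm holds its last target.

## Task

Pick up the larger of the two bright aluminium angle offcuts, the one whose legs match those of the short dark steel angle, and nest it ridge up over the steel angle: ridge along ridge, legs lying on legs, seated fully down and roughly centred along its length so that it covers the steel piece. Leave the steel angle where it lies and do not disturb the smaller aluminium angle.

Things in the scene. Friction and masses are not known exactly. Their poses are not given: they have to be found in the camera images.
- large_alu_angle: larger bright aluminium angle offcut: legs 50 x 50 mm, 5 thick, 60 long along the ridge, 78 g, lying ridge up like a tent, legs sloping at 45 degrees; ridge 38.9 mm above the bench, 71 mm wide at the feet. Flat upright end faces 60 mm apart: grip these from above. Origin on the bench plane under the middle of the ridge; x along the ridge (ends alike), y level across, z up
- steel_angle: short dark steel angle offcut, loose: same section (legs 50 x 50 mm, 5 thick) but 40 mm long along the ridge, 150 g, lying ridge up alike, ridge 38.9 mm above the bench. Origin and axes as for the large one. With the large one nested over it, that one's origin is 7.1 mm straight above this one and it overhangs 10 mm at each end
- small_alu_angle: a smaller bright aluminium angle offcut, not to be used: legs 30 x 30 mm, 4 mm thick, 60 mm long, lying ridge up, ridge 24 mm above the bench. Origin and axes likewise
Things that resemble listed ones, but are neither listed nor needed, are in the scene too. Leave any purple look-alike of the large_alu_angle alone.

How it is judged (in metres and radians):
At the end, for the whole second after the job is handed in: Large aluminium angle released and still over the steel one: origin within 13 mm along the ridge, 10 mm across, 3 to 13 mm above it (7 is seated); ridges parallel and large one level within 10 degrees; steel angle still flat on the bench, ridge up (x of large_alu_angle in the frame of steel_angle between -0.013 and 0.013 m and y of large_alu_angle in the frame of steel_angle between -0.01 and 0.01 m and z of large_alu_angle in the frame of steel_angle between 0.003 and 0.013 m and angle between the x axis of large_alu_angle and the x axis of steel_angle, either way round below 0.18 rad and angle between large_alu_angle's own z axis and vertical below 0.18 rad and angle between steel_angle's own z axis and vertical below 0.1 rad and height (world z) of steel_angle below 0.006 m and linear speed of large_alu_angle below 0.02 m/s); the robot touches nothing.
It fails at once if the smaller aluminium angle is moved more than 30 mm (distance of small_alu_angle from where it was at the start of the episode above 0.03 m).
It fails at once if the steel angle is moved more than 40 mm (distance of steel_angle from where it was at the start of the episode above 0.04 m).
It also fails if it takes over 48 s, if anything falls off the work surface, if the arm or the gripper's body presses on something with over 40 N, if the wrist force passes 120 N, or if a joint passes its speed limit or range.

## Working session

There is one attempt and no reset: what is moved stays moved. The work goes in short steps, Python scripts to look and compute and a tool call to move; the robot and the scene stay as the last step left them, time stands still between calls to the robot, and variables do not carry over. Pictures are saved under pics/ and viewed, and the job is handed in when it is done.

Besides the shell and the picture viewer there is one more tool, called after ">>>" as name(argument=value, ...) on one line, values as JSON. send_rows: Moves the arm, as the interface text tells. Its arguments: {"type":"object","properties":{"moves":{"type":"array"},"force":{"type":"number"}},"required":["moves"]}

```bash
mkdir -p pics; cat > h.py <<'E'
import numpy as np, cv2, pickle
from cell import ctrl
def grab(n,tag):
    d=ctrl.get_image(n); cv2.imwrite(f'pics/{tag}.png',d['image'][:,:,::-1]); pickle.dump(d,open(f'pics/{tag}.pkl','wb')); return d
def ray(d,u,v,z):
    f=240/np.tan(np.radians(d['fov_y'])/2); T=np.array(d['world_from_camera'])
    r=T[:3,:3]@np.array([(u-d['cx'])/f,(v-d['cy'])/f,1]); o=T[:3,3]
    return o+r*(z-o[2])/r[2]
def proj(d,p):
    f=240/np.tan(np.radians(d['fov_y'])/2); T=np.linalg.inv(np.array(d['world_from_camera']))
    c=T[:3,:3]@np.array(p,float)+T[:3,3]; return np.array([f*c[0]/c[2]+d['cx'],f*c[1]/c[2]+d['cy']])
def load(tag): return pickle.load(open(f'pics/{tag}.pkl','rb'))
E
python3 - <<'E'
from h import *
s=ctrl.observe(); print(s)
for n in ['scene','side','wrist']:
    d=grab(n,n+'0'); print(n,d['fov_y'],d['cx'],d['cy'],np.round(d['world_from_camera'],3).tolist(),d.keys())
E
```

```text
{'time': 0.0, 'qpos': array([ 1.59656413e+00,  2.55746634e-01,  1.06998134e-01, -5.08618578e-04,
       -1.42389070e+00, -2.84596253e-01]), 'joint_velocities': array([-2.39987023e-04, -1.06106999e-03,  1.72857658e-03,  2.20101562e-03,
        4.81320714e-04, -6.56522051e-05]), 'joint_efforts': array([-1.21764268e-03, -3.86629057e+01,  2.37949115e+01,  5.36562324e+00,
       -6.14043252e-03,  9.39738015e-06]), 'position': array([140.57297876, 531.19435777, 219.88829974]), 'ee_rot': array([-0.43074333,  0.43179867, -0.5599398 ,  0.56078294]), 'force': array([-0.31084816,  0.83844352,  0.09822579]), 'moment': array([-0.00989244,  0.02023103,  0.06884973]), 'gripper_width': 85.54750361605338}
scene 52.08764887936252 313.35558477975707 243.01780461225215 [[0.802, -0.394, 0.449, -41.998], [-0.597, -0.55, 0.583, -705.111], [0.017, -0.736, -0.677, 778.828], [0.0, 0.0, 0.0, 1.0]] dict_keys(['image', 'fov_y', 'cx', 'cy', 'world_from_camera'])
side 44.99645247427062 324.4846285671971 234.72719377602633 [[-0.899, 0.346, -0.269, 862.158], [0.438, 0.696, -0.569, 783.302], [-0.01, -0.629, -0.777, 1192.679], [0.0, 0.0, 0.0, 1.0]] dict_keys(['image', 'fov_y', 'cx', 'cy', 'world_from_camera'])
wrist 63.29664753939669 318.64168636115375 239.85191116354517 [[-0.256, -0.92, -0.296, 215.877], [-0.967, 0.244, 0.077, 511.314], [0.002, 0.306, -0.952, 372.611], [0.0, 0.0, 0.0, 1.0]] dict_keys(['image', 'fov_y', 'cx', 'cy', 'world_from_camera'])
```

View pics/scene0.png

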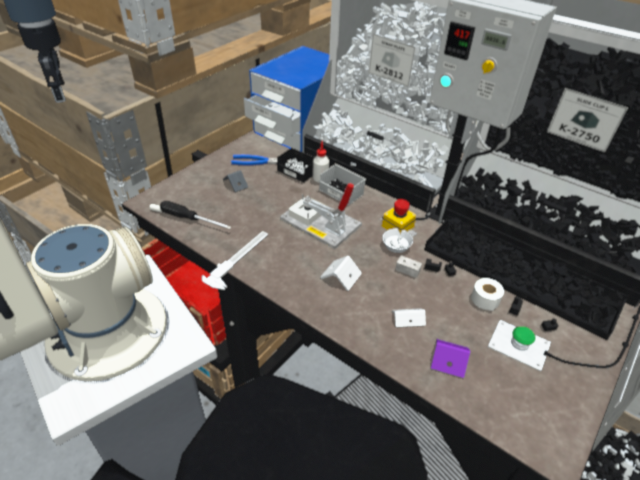

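View pics/side0.png

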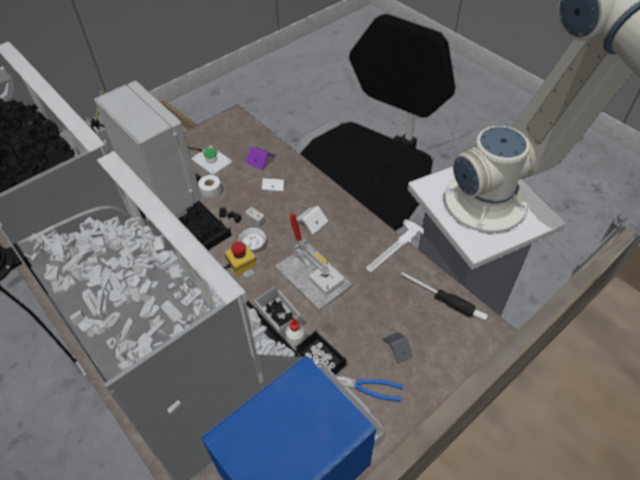

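View pics/wrist0.png

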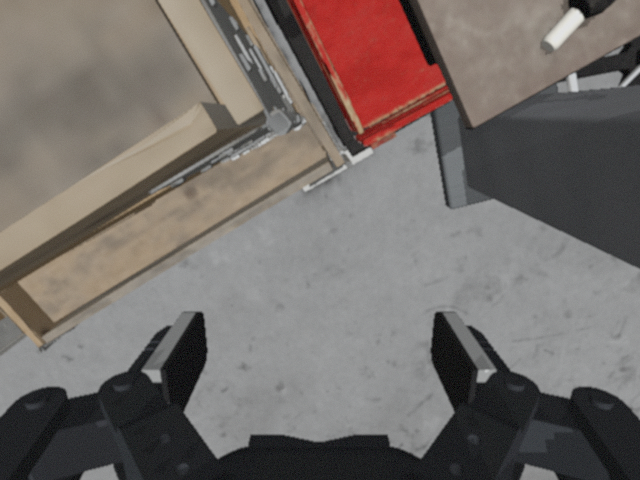

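```bash
python3 - <<'E'
from h import *
def crop(t,u,v,r=28,s=8):
    im=load(t)['image'][:,:,::-1]; c=im[v-r:v+r,u-r:u+r]; return cv2.resize(c,(400,300) if 0 else (300,300),interpolation=cv2.INTER_CUBIC)
a=np.hstack([crop('scene0',342,272),crop('scene0',410,318)]);b=np.hstack([crop('scene0',235,181),crop('scene0',408,265)])
cv2.imwrite('pics/c1.png',np.vstack([a,b]))
a=np.hstack([crop('side0',313,220),crop('side0',273,185)]);b=np.hstack([crop('side0',398,346),crop('side0',255,215)])
cv2.imwrite('pics/c2.png',np.vstack([a,b]))
d=load('scene0')
for n,u,v,z in [('L',342,272,20),('sm',410,318,20),('st',235,181,20),('pur',450,358,20),('blk',408,265,20)]: print(n,ray(d,u,v,z).round())
d=load('side0')
for n,u,v,z in [('L',313,220,20),('sm',273,185,20),('st',398,346,20),('blk',255,215,20)]: print(n,ray(d,u,v,z).round())
E
```

```text
L [ 457. -161.   20.]
sm [ 486. -337.   20.]
st [438. 262.  20.]
pur [ 479. -446.   20.]
blk [ 588. -229.   20.]
L [ 461. -135.   20.]
sm [ 507. -301.   20.]
st [449. 288.  20.]
blk [ 593. -220.   20.]
```

View pics/c1.png

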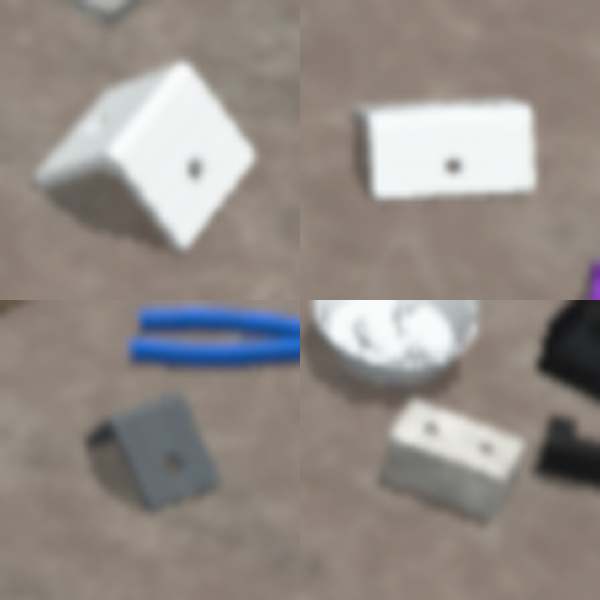

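View pics/c2.png

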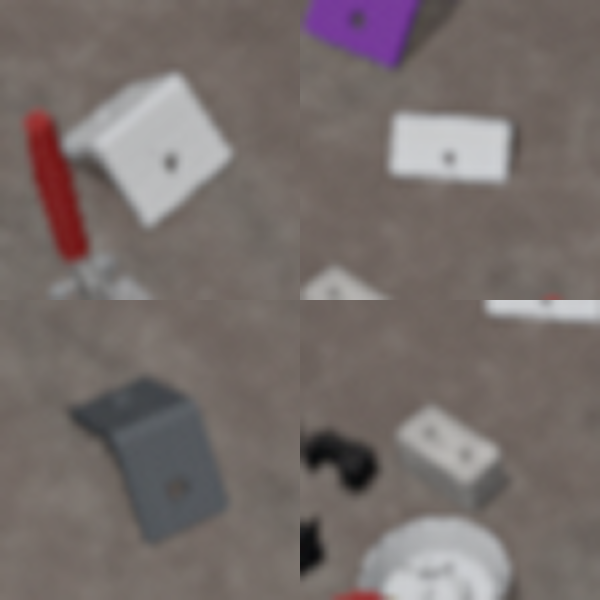

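```bash
cat > fit.py <<'E'
from h import *
from scipy.optimize import least_squares
def model(L,p,a=35.36,hr=38.9,zt=3.54):
    x,y,t=p[:3]; z=p[3] if len(p)>3 else 0
    M=np.array([[L/2,0,hr],[-L/2,0,hr],[L/2,a,zt],[-L/2,a,zt],[L/2,-a,zt],[-L/2,-a,zt]])
    c,s=np.cos(t),np.sin(t); return np.c_[x+c*M[:,0]-s*M[:,1],y+s*M[:,0]+c*M[:,1],M[:,2]+z]
def fit(L,obs,p0,**k):
    # obs list of (d,[(idx,u,v)])
    def r(p):
        m=model(L,p,**k); return np.concatenate([proj(d,m[i])-[u,v] for d,l in obs for i,u,v in l])
    best=min((least_squares(r,list(p0)+[t],loss='soft_l1') for t in np.arange(0,3.1,0.4)),key=lambda s:s.cost)
    return best.x,r(best.x).reshape(-1,2)
E
python3 - <<'E'
from fit import *
S,D=load('scene0'),load('side0'); k=300/56
def c(o,l): return [(i,o[0]+u/k-.5,o[1]+v/k-.5) for i,u,v in l]
def best(L,so,do,p0):
    for swap in [0,1]:
        # side labelling may be reversed ends/sides
        pass
# L: scene: idx0 far ridge? idx1 near
Ls=c((314,244),[(0,183,63),(1,110,155),(4,255,157),(5,185,248),(3,38,182)])
print(fit(60,[(S,Ls)],[457,-161]))
Ts=c((207,153),[(0,182,95),(1,112,122),(4,218,183),(5,155,210),(3,87,140)])
print(fit(40,[(S,Ts)],[438,262]))
Ld=c((285,192),[(0,178,75),(1,100,152),(4,232,153),(5,150,226),(3,65,140)])
print(fit(60,[(D,Ld)],[457,-161]))
Td=c((370,318),[(0,197,107),(1,115,137),(4,228,203),(5,150,243),(3,70,110)])
print(fit(40,[(D,Td)],[438,262]))
E
```

```text
(array([ 458.75433148, -154.0678621 ,  -12.17418721]), array([[ 0.1852519 ,  0.0018933 ],
       [ 0.4018951 , -0.24307813],
       [-0.04553981, -0.03289298],
       [ 0.23907476,  0.37567175],
       [-1.17125082, -0.13150668]]))
(array([ 4.44162506e+02,  2.75109027e+02, -2.56741088e-02]), array([[ 0.23625163, -0.63516817],
       [-0.19628134, -0.8484955 ],
       [ 1.13458747,  0.38669919],
       [-0.47113589,  0.39817723],
       [-0.38300698,  0.41190725]]))
(array([ 460.69273346, -149.54810032,   22.35455014]), array([[ 0.77157111, -0.23087803],
       [-0.40607191, -2.08510636],
       [ 0.44282919,  0.61522429],
       [ 0.3084607 , -0.31717674],
       [-2.69415266,  1.96188216]]))
(array([446.44967193, 282.15127316,   3.12780731]), array([[ 0.15061395, -1.47774117],
       [-0.15485515, -0.19706972],
       [ 0.7543633 ,  0.90532558],
       [-0.15929435,  0.44466799],
       [-0.50279708, -0.10584448]]))
```

```bash
cat >> h.py <<'E'
from scipy.spatial.transform import Rotation as Ro
def tool():
    s=ctrl.observe(); q=s['ee_rot']; return s,Ro.from_quat([q[1],q[2],q[3],q[0]]).as_matrix()
def togo(x,y,z,yaw):
    s,R=tool(); d=R.T@(np.array([x,y,z])-s['position'])/10
    a=np.arctan2(R[1,0],R[0,0]); dy=(yaw-a+np.pi/2)%np.pi-np.pi/2
    print('pos',s['position'].round(1),'toolx yaw',round(a,3),'tilt',(R[:,1]).round(3),'q6',s['qpos'].round(2)); print('shift cm',d.round(2),'turn deg about tool y (down => minus world)',round(-np.degrees(dy),1), 't',s['time'])
E
python3 - <<'E'
from h import *
togo(459.5,-152.5,150,0.385)
print(tool()[1].round(3))
E
```

```text
pos [140.6 531.3 220.1] toolx yaw -1.83 tilt [-0.    -0.001 -1.   ] q6 [ 1.6   0.26  0.11 -0.   -1.42 -0.28]
shift cm [57.93  7.1  48.33] turn deg about tool y (down => minus world) 53.1 t 0.15
[[-0.256 -0.     0.967]
 [-0.967 -0.001 -0.256]
 [ 0.001 -1.     0.   ]]
```

>>> send_rows(moves=[[1,[5.8,0,4.8],0],[1,[11.6,0,9.7],0],[1,[15.5,0,13],10],[1,[20,0,16.7],20],[1,[24.5,0,20.4],30],[1,[29,0,24.2],40],[1,[33.5,0,28],50],[1,[38,0,31.7],53]], force=40)

```text
time: 1.15
position: [350.2, 81.3, 220.9]
ee_rot: [0.135, -0.135, 0.694, -0.694]
force: [1.4, 0.9, 0.5]
gripper_width: 85.3
```

```bash
python3 - <<'E'
from h import *
togo(459.5,-152.5,200,0.385)
E
```

```text
pos [350.2  81.3 220.9] toolx yaw -2.757 tilt [ 0.001  0.001 -1.   ] q6 [ 0.67 -0.14 -0.31 -0.   -1.39 -0.29]
shift cm [-1.37  2.09 25.77] turn deg about tool y (down => minus world) -0.0 t 1.15
```

>>> send_rows(moves=[[1,[-0.2,0.3,5],0],[1,[-0.5,0.7,10],0],[1,[-0.8,1.2,15],0],[1,[-1.1,1.7,20],0],[1,[-1.3,2,24],0],[1,[-1.4,2.1,25.8],0],[1,[-1.4,2.1,25.8],0],[1,[-1.4,2.1,25.8],0]])

```text
time: 2.15
position: [460.0, -149.6, 200.0]
ee_rot: [0.136, -0.136, 0.694, -0.694]
force: [0.4, 0.0, 1.3]
gripper_width: 85.1
```

```bash
python3 - <<'E'
from h import *
togo(459.5,-152.5,200,0.385)
d=grab('wrist','w1')
from fit import model
print(np.array([proj(d,p) for p in model(60,[459.5,-152.5,.385])]).round(1))
E
```

```text
pos [ 460.  -149.6  200. ] toolx yaw -2.754 tilt [ 0.  0. -1.] q6 [ 0.01  0.13 -0.1  -0.   -1.34  0.38]
shift cm [ 0.15 -0.    0.25] turn deg about tool y (down => minus world) 0.1 t 2.15
[[283.6 211. ]
 [356.1 211.2]
 [287.7 238.8]
 [351.5 239. ]
 [286.  162.6]
 [353.8 162.8]]
```

View pics/w1.png

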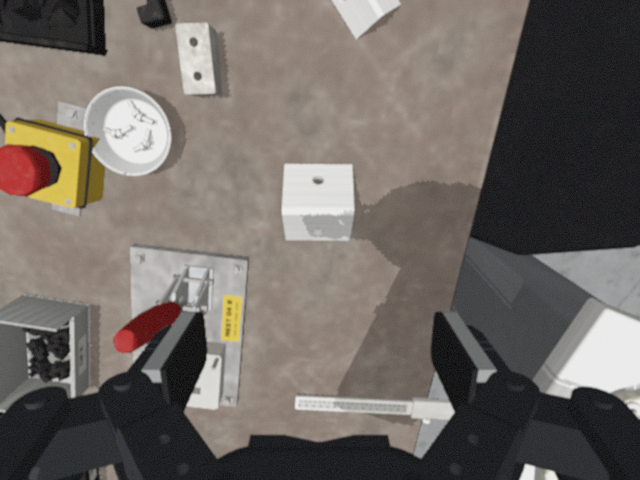

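```bash
python3 - <<'E'
from h import *
im=load('w1')['image'][:,:,::-1]; c=im[150:255,270:370]; cv2.imwrite('pics/w1c.png',cv2.resize(c,None,fx=5.5,fy=5.5,interpolation=cv2.INTER_CUBIC))
E
```

```text
(no output)
```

View pics/w1c.png

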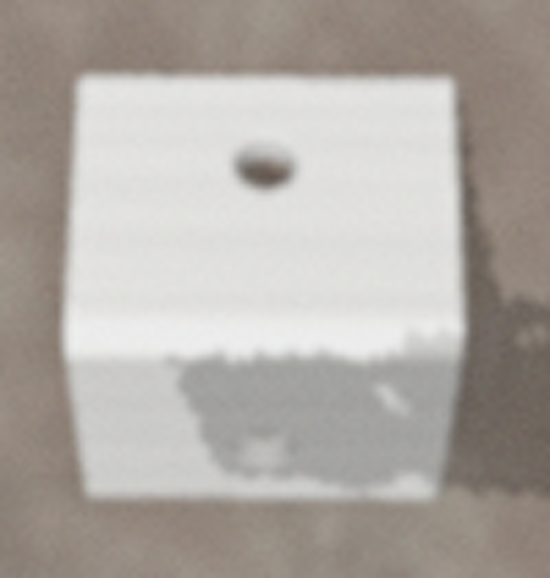

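```bash
python3 - <<'E'
from fit import *
d=load('w1')
o=[(4,283.7,163.1),(5,352.2,163.5),(0,281,211),(1,354,211),(2,285,239.9),(3,349,239.9)]
p,r=fit(60,[(d,o)],[459,-152]); p[2]=(p[2]+np.pi/2)%np.pi-np.pi/2; print(p,r.round(1))
togo(p[0],p[1],34,p[2])
E
```

```text
[ 4.61210667e+02 -1.51332867e+02  3.80105316e-01] [[ 0.2 -0.1]
 [-0.5  0. ]
 [ 0.1  0.3]
 [-0.3  0.9]
 [ 0.4 -0.8]
 [ 0.1 -0.4]]
pos [ 460.  -149.5  200.1] toolx yaw -2.753 tilt [ 0.001  0.    -1.   ] q6 [ 0.01  0.13 -0.1  -0.   -1.34  0.38]
shift cm [-0.03 16.61  0.21] turn deg about tool y (down => minus world) 0.5 t 2.2
```

>>> send_rows(moves=[[1,[0,4,0.2],0.5],[1,[0,8,0.2],0.5],[1,[0,12,0.2],0.5],[1,[0,14.5,0.2],0.5],[1,[0,16,0.2],0.5],[1,[0,16.6,0.2],0.5],[1,[0,16.6,0.2],0.5],[1,[0,16.6,0.2],0.5]])

```text
time: 3.2
position: [461.7, -152.1, 34.7]
ee_rot: [-0.134, 0.133, -0.694, 0.695]
force: [-0.1, 0.1, -0.1]
gripper_width: 85.4
```

```bash
python3 - <<'E'
from h import *
togo(461.2,-151.3,34,.38)
d=grab('wrist','w2'); grab('side','s2')
im=load('s2')['image'][150:290,220:400,::-1]; cv2.imwrite('pics/s2c.png',cv2.resize(im,None,fx=4,fy=4,interpolation=cv2.INTER_CUBIC))
E
```

```text
pos [ 461.7 -152.1   34.7] toolx yaw -2.763 tilt [ 0.002 -0.    -1.   ] q6 [ 0.01  0.27 -0.37  0.   -0.92  0.37]
shift cm [ 0.01  0.07 -0.09] turn deg about tool y (down => minus world) -0.1 t 3.2
```

View pics/w2.png

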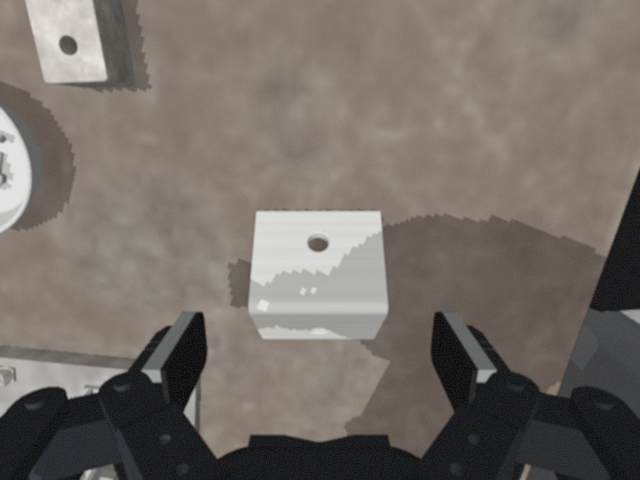

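View pics/s2c.png

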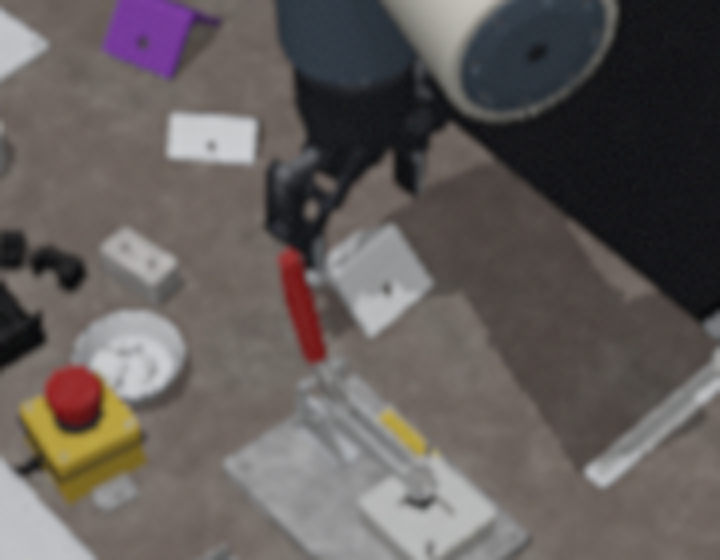

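```bash
python3 - <<'E'
from fit import *
d=load('w2'); D=load('side0')
s,R=tool()
print(model(60,[461.2,-151.3,.38])[:2].round(0))
print('ridge',[proj(d,p).round(1) for p in model(60,[461.2,-151.3,.38])])
for a in (0,10,15,20,25): print(a,[proj(d,s['position']+R[:,0]*sx*42.7+R[:,1]*a+R[:,2]*w).round(0) for sx in(1,-1) for w in (-11,11)])
o=[(4,256,210.5),(5,382,210.5),(0,248.5,306),(1,387.5,306),(2,261.5,338.5),(3,377,338)]
p,r=fit(60,[(d,o)],[459,-152]); p[2]=(p[2]+np.pi/2)%np.pi-np.pi/2; print(p,r.round(1)); togo(p[0],p[1],34,p[2])
E
```

```text
[[ 489. -140.   39.]
 [ 433. -162.   39.]]
ridge [array([247. , 310.5]), array([388.2, 310.5]), array([262.3, 338. ]), array([373.6, 338. ]), array([255.8, 210.1]), array([379.8, 210. ])]
0 [array([414., 326.]), array([418., 280.]), array([221., 326.]), array([218., 280.])]
10 [array([409., 315.]), array([412., 272.]), array([227., 315.]), array([223., 271.])]
15 [array([407., 310.]), array([410., 267.]), array([229., 310.]), array([226., 267.])]
20 [array([404., 305.]), array([408., 263.]), array([231., 305.]), array([228., 263.])]
25 [array([402., 301.]), array([405., 260.]), array([233., 300.]), array([230., 260.])]
[ 4.60913482e+02 -1.51640914e+02  3.79757114e-01] [[ 0.6 -0.9]
 [-1.4 -0.9]
 [-0.6  4.1]
 [ 1.6  4.1]
 [ 1.5 -0.9]
 [-2.7 -0.3]]
pos [ 461.5 -152.2   34.5] toolx yaw -2.763 tilt [ 0.001 -0.    -1.   ] q6 [ 0.    0.27 -0.38  0.   -0.92  0.37]
shift cm [ 0.04  0.05 -0.08] turn deg about tool y (down => minus world) -0.1 t 3.3
```

```bash
python3 - <<'E'
from fit import *
d=load('w2'); D=load('s2')
s,R=tool(); T=np.array(d['world_from_camera']); f=240/np.tan(np.radians(d['fov_y'])/2)
print(f, 'cam in tool',(R.T@(T[:3,3]-s['position'])).round(1)); print('cam axes in tool',(R.T@T[:3,:3]).round(3))
for u,v in [(205,312),(163,372),(207,352),(165,402)]:
    for half in (42.7,57): 
        Z=f*half/abs(u-d['cx']); c=np.array([(u-d['cx'])/f*Z,(v-d['cy'])/f*Z,Z]); print(u,v,half,(R.T@(T[:3,:3]@c+T[:3,3]-s['position'])).round(1))
im=D['image'][:,:,::-1].copy(); im=cv2.resize(im[150:290,220:400],None,fx=4,fy=4,interpolation=cv2.INTER_CUBIC)
for a,col in ((-40,(255,0,0)),(-22,(0,255,255)),(0,(0,255,0)),(25,(0,0,255))):
  for x in (-42.7,0,42.7):
    q=(proj(D,s['position']+R[:,0]*x+R[:,1]*a)-[220,150])*4; cv2.circle(im,tuple(int(t) for t in q),4,col,-1)
for p in model(60,[461,-151.5,.38]): cv2.circle(im,tuple(int(t) for t in (proj(D,p)-[220,150])*4),3,(255,0,255),-1)
cv2.imwrite('pics/s2d.png',im)
E
```

```text
389.3781991396228 cam in tool [   0.4 -152.8   78.2]
cam axes in tool [[ 1.     0.001  0.   ]
 [ 0.    -0.306  0.952]
 [ 0.001 -0.952 -0.306]]
205 312 42.7 [-42.3 -21.8   7.6]
205 312 57 [-56.6  22.1 -16. ]
163 372 42.7 [-42.3 -62.2  11. ]
163 372 57 [-56.6 -31.8 -11.5]
207 352 42.7 [-42.3 -24.1  -8.2]
207 352 57 [-56.6  19.  -37.1]
165 402 42.7 [-42.3 -63.5   2.2]
165 402 57 [-56.6 -33.6 -23.3]
```

View pics/s2d.png

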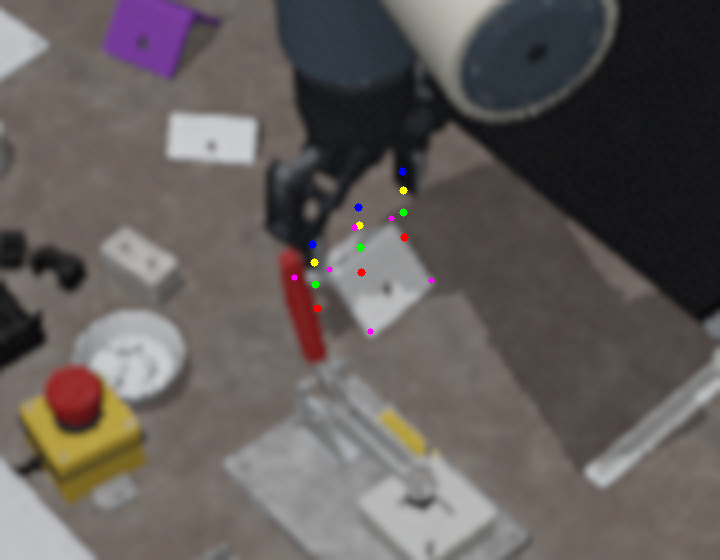

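The cameras show the fingertips about 20 mm behind the TCP, but the interface text says 25 mm ahead. I'll close part-way here, which does no harm either way and shows which is right.

>>> send_rows(moves=[[0.62,[0,0,0],0],[0.62,[0,0,0],0],[0.62,[0,0,0],0],[0.62,[0,0,0],0],[0.62,[0,0,0],0],[0.62,[0,0,0],0],[0.62,[0,0,0],0],[0.62,[0,0,0],0]])

```text
time: 4.3
position: [461.0, -152.3, 33.8]
ee_rot: [-0.133, 0.133, -0.694, 0.695]
force: [0.3, -0.0, 0.4]
gripper_width: 53.1
```

```bash
python3 - <<'E'
from h import *
togo(461,-151.5,34,.38); print(tool()[0]['gripper_width'],tool()[0]['force'])
d=grab('wrist','w3'); grab('side','s3')
im=load('s3')['image'][150:290,220:400,::-1]; cv2.imwrite('pics/s3c.png',cv2.resize(im,None,fx=4,fy=4,interpolation=cv2.INTER_CUBIC))
E
```

```text
pos [ 461.  -152.3   33.8] toolx yaw -2.763 tilt [ 0. -0. -1.] q6 [ 0.    0.28 -0.38  0.   -0.92  0.37]
shift cm [-0.03 -0.02 -0.07] turn deg about tool y (down => minus world) -0.1 t 4.3
53.10238554802194 [ 0.31064728 -0.02507685  0.44377768]
```

View pics/w3.png

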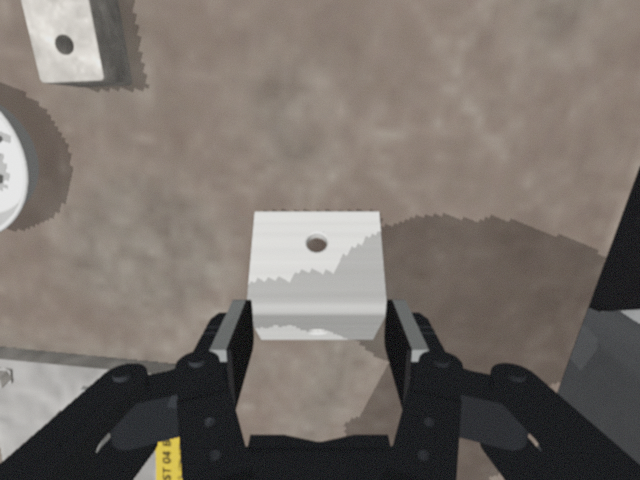

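View pics/s3c.png

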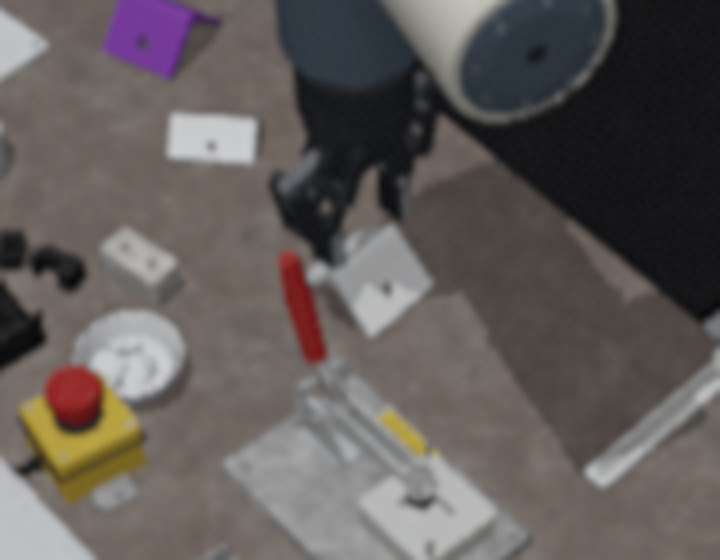

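```bash
python3 - <<'E'
from fit import *
d=load('w3'); s,R=tool(); T=np.array(d['world_from_camera']); f=389.378
for u,v in [(251,300),(387,300),(252,341),(386,341)]:
    Z=f*26.55/68; c=np.array([(u-d['cx'])/f*Z,(v-d['cy'])/f*Z,Z]); print(u,v,(R.T@(T[:3,:3]@c+T[:3,3]-s['position'])).round(1))
im=d['image'][290:420,190:440,::-1]; cv2.imwrite('pics/w3c.png',cv2.resize(im,None,fx=3.2,fy=3.2,interpolation=cv2.INTER_CUBIC))
E
```

```text
251 300 [-25.8 -15.    9.4]
387 300 [ 27.3 -15.1   9.5]
252 341 [-25.4 -19.9  -5.8]
386 341 [ 26.9 -19.9  -5.8]
```

View pics/w3c.png

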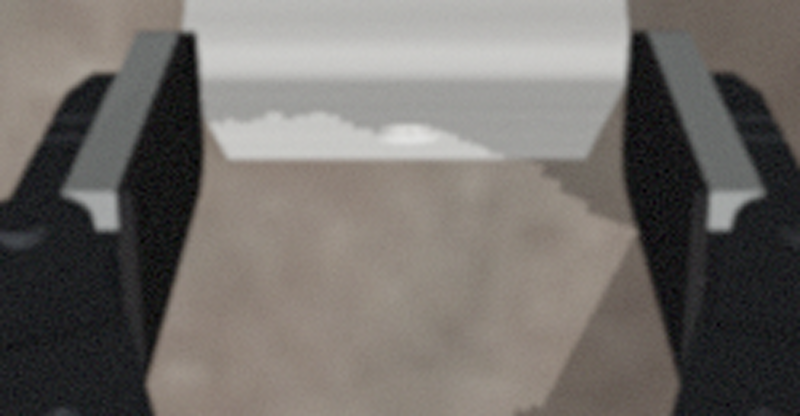

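>>> send_rows(moves=[[1,[0,0,0],0],[1,[0,0,0],0],[1,[0,0,0],0],[1,[0,0,0],0],[1,[0,0.5,0],0],[1,[0,1,0],0],[1,[0,1.5,0],0],[1,[0,2,0],0]])

```text
time: 5.4
position: [460.9, -152.3, 13.3]
ee_rot: [0.133, -0.133, 0.695, -0.694]
force: [0.7, 0.7, 0.6]
gripper_width: 85.5
```

>>> send_rows(moves=[[1,[0,0.4,0],0],[1,[0,0.8,0],0],[1,[0,1.1,0],0],[1,[0,1.4,0],0],[1,[0,1.6,0],0],[1,[0,1.7,0],0],[1,[0,1.7,0],0],[1,[0,1.7,0],0]])

```text
time: 6.4
position: [461.1, -152.3, -3.1]
ee_rot: [-0.133, 0.133, -0.694, 0.695]
force: [0.0, 0.9, -0.1]
gripper_width: 85.2
```

```bash
python3 - <<'E'
from h import *
togo(461,-151.5,-4,.38); print(tool()[0]['gripper_width'],tool()[0]['force'])
d=grab('wrist','w4')
E
```

```text
pos [ 461.1 -152.3   -3.1] toolx yaw -2.763 tilt [ 0. -0. -1.] q6 [ 0.    0.32 -0.42  0.   -0.82  0.37]
shift cm [-0.02  0.09 -0.08] turn deg about tool y (down => minus world) -0.1 t 6.4
85.24135930402173 [ 0.0306224   0.85927494 -0.14714045]
```

View pics/w4.png

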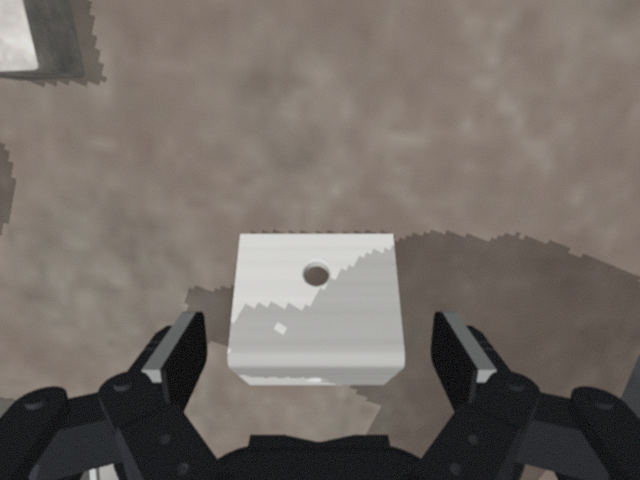

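>>> send_rows(moves=[[0.5,[0,0,-0.1],0],[0.5,[0,0,-0.1],0],[0.5,[0,0,-0.1],0],[0.5,[0,0,-0.1],0],[0.5,[0,0,-0.1],0],[0.5,[0,0,-0.1],0],[0.5,[0,0,-0.1],0],[0.5,[0,0,-0.1],0]], force=50)

```text
time: 7.45
position: [460.7, -151.4, -2.9]
ee_rot: [-0.133, 0.133, -0.694, 0.695]
force: [-1.2, 1.3, 5.8]
gripper_width: 58.7
```

```bash
python3 - <<'E'
from h import *
togo(445,278,120,-0.02); print(tool()[0]['gripper_width'],tool()[0]['force'])
d=grab('wrist','w5')
E
```

```text
pos [ 460.7 -151.4   -2.9] toolx yaw -2.763 tilt [ 0. -0. -1.] q6 [ 0.01  0.32 -0.42  0.   -0.82  0.37]
shift cm [-14.4  -12.29 -40.48] turn deg about tool y (down => minus world) 22.8 t 7.45
58.687656126004306 [-1.2089615   1.25172302  5.83120622]
```

View pics/w5.png

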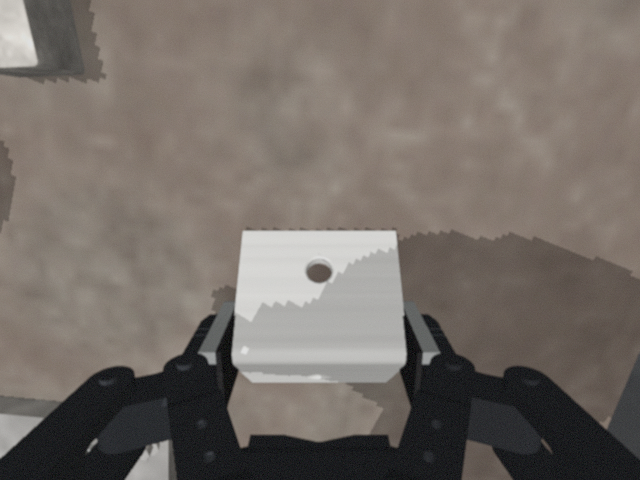

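```bash
python3 - <<'E'
from h import *
d=load('scene0')
for u,v in [(250,132),(300,152),(322,130),(320,178),(295,178)]: print(u,v,ray(d,u,v,0).round())
togo(445,338,150,-0.02)
s,R=tool()
E
```

```text
250 132 [619. 487.   0.]
300 152 [679. 305.   0.]
322 130 [809. 369.   0.]
320 178 [647. 166.   0.]
295 178 [591. 206.   0.]
pos [ 460.7 -151.4   -2.9] toolx yaw -2.763 tilt [ 0. -0. -1.] q6 [ 0.01  0.32 -0.42  0.   -0.82  0.37]
shift cm [-16.62 -15.29 -46.05] turn deg about tool y (down => minus world) 22.8 t 7.5
```

>>> send_rows(moves=[[0.5,[0,-1.5,0],0],[0.5,[0,-4,0],0],[0.5,[0,-8,0],0],[0.5,[0,-12,0],0],[0.5,[0,-15.3,0],0],[0.5,[0,-15.3,0],0],[0.5,[0,-15.3,0],0],[0.5,[0,-15.3,0],0]])

```text
time: 8.5
position: [459.8, -151.2, 148.5]
ee_rot: [0.132, -0.134, 0.695, -0.694]
force: [-0.6, -0.6, -1.1]
gripper_width: 58.9
```

```bash
python3 - <<'E'
from h import *
togo(445,338,150,-0.02); print(tool()[0]['gripper_width'],tool()[0]['force'])
d=grab('wrist','w6')
E
```

```text
pos [ 459.8 -151.2  148.5] toolx yaw -2.764 tilt [-0.003  0.    -1.   ] q6 [ 0.01  0.16 -0.2  -0.   -1.21  0.37]
shift cm [-16.68  -0.13 -46.01] turn deg about tool y (down => minus world) 22.8 t 8.5
58.859905806863054 [-0.63676924 -0.5716063  -1.09945071]
```

View pics/w6.png

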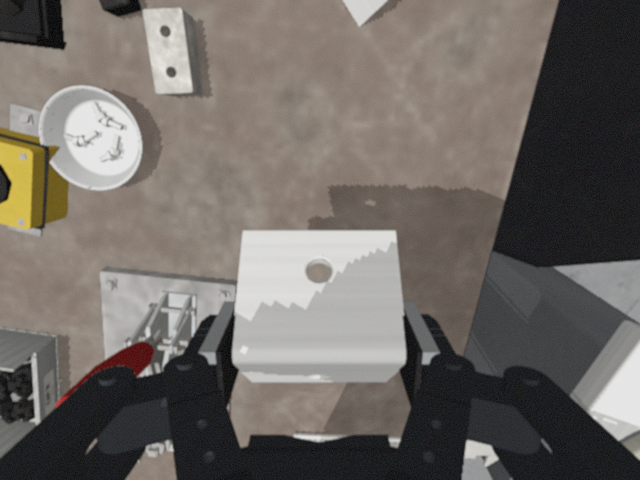

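>>> send_rows(moves=[[0.5,[-1,-3,-2.8],0],[0.5,[-2.5,-4.5,-7],0],[0.5,[-4.5,-4.5,-12.5],3],[0.5,[-6.6,-4.5,-18.3],7],[0.5,[-8.7,-4.5,-24],11],[0.5,[-10.8,-4.5,-29.8],15],[0.5,[-12.9,-4,-35.5],19],[0.5,[-14.8,-2,-41],22.8]])

```text
time: 9.55
position: [446.9, 286.9, 169.9]
ee_rot: [-0.007, 0.008, 0.707, -0.707]
force: [1.2, -0.1, -0.5]
gripper_width: 58.8
```

>>> send_rows(moves=[[0.5,[0,0.5,-2],0],[0.5,[0,1,-4],0],[0.5,[0,1.5,-5],0],[0.5,[0,1.5,-5.3],0],[0.5,[0,1.5,-5.3],0],[0.5,[0,1.5,-5.3],0],[0.5,[0,1.5,-5.3],0],[0.5,[0,1.5,-5.3],0]])

```text
time: 10.55
position: [447.9, 337.1, 155.0]
ee_rot: [-0.007, 0.007, 0.707, -0.707]
force: [0.3, -0.5, -0.4]
gripper_width: 58.9
```

```bash
python3 - <<'E'
from h import *
togo(445,338,150,-0.02); print(tool()[0]['gripper_width'],tool()[0]['force'])
d=grab('wrist','w7')
E
```

```text
pos [447.9 337.1 155. ] toolx yaw 3.122 tilt [ 0.  0. -1.] q6 [ 0.92  0.3   0.01 -0.   -1.27 -0.94]
shift cm [ 0.29  0.5  -0.08] turn deg about tool y (down => minus world) 0.0 t 10.55
58.931669242413726 [ 0.2559591  -0.47951304 -0.42229115]
```

View pics/w7.png

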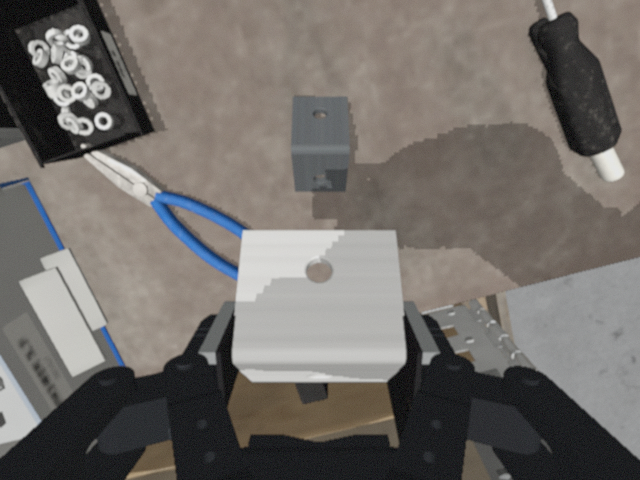

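```bash
python3 - <<'E'
from h import *
im=load('w7')['image'][80:205,270:370,::-1]; cv2.imwrite('pics/w7c.png',cv2.resize(im,None,fx=4.8,fy=4.8,interpolation=cv2.INTER_CUBIC))
E
```

```text
(no output)
```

View pics/w7c.png

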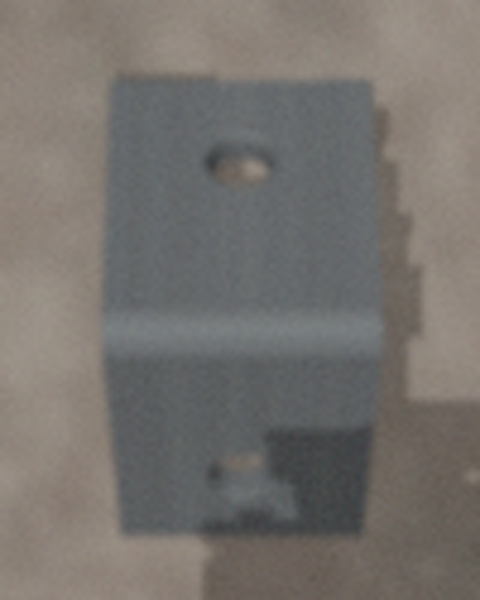

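```bash
python3 - <<'E'
from fit import *
d=load('w7'); s,R=tool()
k=lambda u,v:(u/4.8+270-.4,v/4.8+80-.4)
def w(p): p[2]=(p[2]+np.pi/2)%np.pi-np.pi/2; return p.round(3)
# tool x = -world x; image left = tool -x = +world x ; idx0 = +x = left ; +y side = near(lower)
o=[(4,*k(108,78)),(5,*k(373,80)),(0,*k(103,333)),(1,*k(382,331)),(2,*k(121,533)),(3,*k(361,533))]
p,r=fit(40,[(d,o)],[445,278]); print('steel',w(p),r.round(1).tolist())
o2=[(4,243,230),(5,398.5,230),(2,248.5,381.5),(3,391.5,381.5),(0,233.5,355),(1,406,355)]
def rr(p):
    m=model(60,p); return np.concatenate([proj(d,m[i])-[u,v] for i,u,v in o2])
q=least_squares(rr,[448,337,0.0,157]); print('held',q.x.round(3),rr(q.x).reshape(-1,2).round(1).tolist())
# same from w5 on the bench
d5=load('w5')
togo(p[0],p[1],60,p[2])
E
```

```text
steel [ 4.45324e+02  2.80588e+02 -1.80000e-02] [[0.4, -0.3], [-0.2, -0.8], [-0.8, -0.0], [0.5, 0.3], [-0.3, 0.5], [0.4, 0.4]]
held [ 4.46732e+02  3.36831e+02 -2.10000e-02  1.55867e+02] [[1.5, -1.7], [-2.5, -1.5], [4.8, -2.7], [-5.3, -2.5], [-2.1, 3.2], [3.3, 3.4]]
pos [447.8 337.2 154.9] toolx yaw 3.122 tilt [ 0.  0. -1.] q6 [ 0.92  0.3   0.01 -0.   -1.27 -0.94]
shift cm [0.14 9.49 5.67] turn deg about tool y (down => minus world) -0.1 t 10.6
```

```bash
python3 - <<'E'
from h import *
im=load('w7')['image'][220:395,215:425,::-1]; cv2.imwrite('pics/w7d.png',cv2.resize(im,None,fx=3.3,fy=3.3,interpolation=cv2.INTER_CUBIC))
E
```

```text
(no output)
```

View pics/w7d.png

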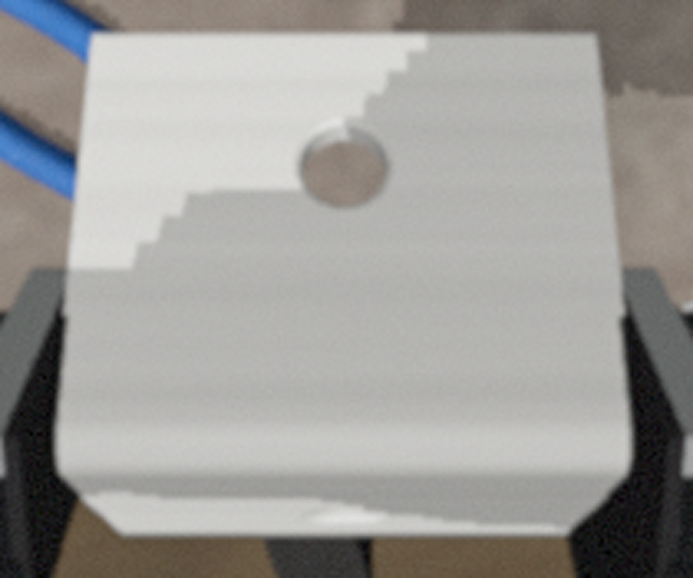

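>>> send_rows(moves=[[0.5,[0.1,0,3],0],[0.5,[0.1,0,5.7],0],[0.5,[0.1,2.5,5.7],0],[0.5,[0.1,5,5.7],0],[0.5,[0.1,7.5,5.7],0],[0.5,[0.1,9.5,5.7],0],[0.5,[0.1,9.5,5.7],0],[0.5,[0.1,9.5,5.7],0]])

```text
time: 11.6
position: [446.3, 280.7, 60.8]
ee_rot: [-0.006, 0.007, 0.707, -0.707]
force: [0.7, -0.1, 0.1]
gripper_width: 59.3
```

```bash
python3 - <<'E'
from fit import *
togo(445.3,280.6,4.2,-0.018); s,R=tool(); print(s['gripper_width'],s['force'])
D=grab('side','s8'); S=grab('scene','c8')
for n,d,o in (('s',D,(330,280)),('c',S,(180,110))):
    im=cv2.resize(d['image'][o[1]:o[1]+110,o[0]:o[0]+130,::-1],None,fx=4,fy=4,interpolation=cv2.INTER_CUBIC)
    for p in model(40,[445.3,280.6,-.018]): cv2.circle(im,tuple(int(t) for t in (proj(d,p)-o)*4+2),3,(0,255,0),-1)
    pp=s['position']
    for p in model(60,[pp[0],pp[1],-.018,pp[2]+2.9]): cv2.circle(im,tuple(int(t) for t in (proj(d,p)-o)*4+2),3,(255,0,255),-1)
    cv2.imwrite(f'pics/{n}8c.png',im)
E
```

```text
pos [446.3 280.7  60.8] toolx yaw 3.122 tilt [ 0.001  0.001 -1.   ] q6 [ 0.86  0.32 -0.23  0.   -1.02 -0.88]
shift cm [0.11 5.66 0.02] turn deg about tool y (down => minus world) -0.1 t 11.6
59.34228257183497 [ 0.65599941 -0.10387152  0.0886526 ]
```

View pics/s8c.png

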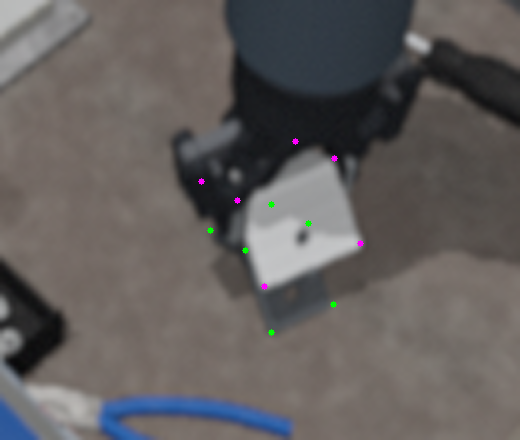

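View pics/c8c.png

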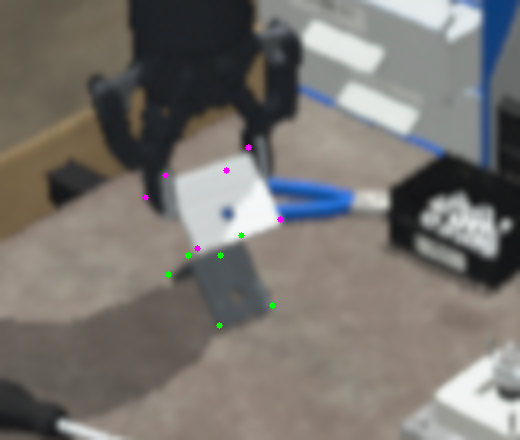

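>>> send_rows(moves=[[0.5,[0.1,1,0],0],[0.5,[0.1,2,0],0],[0.5,[0.1,3,0],0],[0.5,[0.1,3.8,0],0],[0.5,[0.1,4.4,0],0],[0.5,[0.1,4.9,0],0],[0.5,[0.1,5.1,0],0],[0.5,[0.1,5.1,0],0]])

```text
time: 12.7
position: [444.7, 280.4, 8.8]
ee_rot: [-0.007, 0.007, 0.707, -0.707]
force: [0.1, -1.1, -0.6]
gripper_width: 59.0
```

>>> send_rows(moves=[[0.5,[0,0.1,0],0],[0.5,[0,0.2,0],0],[0.5,[0,0.3,0],0],[0.5,[0,0.4,0],0],[0.5,[0,0.5,0],0],[0.5,[0,0.55,0],0],[0.5,[0,0.55,0],0],[0.5,[0,0.55,0],0]])

```text
time: 13.7
position: [445.1, 280.8, 4.2]
ee_rot: [-0.006, 0.007, 0.707, -0.707]
force: [-2.7, 0.4, 5.5]
gripper_width: 59.0
```

```bash
python3 - <<'E'
from fit import *
togo(445.3,280.6,4.2,-0.018); s,R=tool(); print(s['gripper_width'],s['force'])
D=grab('wrist','w9')
E
```

```text
pos [445.1 280.8   4.2] toolx yaw 3.122 tilt [ 0.001  0.001 -1.   ] q6 [ 0.86  0.38 -0.31  0.   -0.88 -0.88]
shift cm [-0.02 -0.    0.02] turn deg about tool y (down => minus world) -0.1 t 13.7
58.99307884545247 [-2.66247783  0.40258336  5.53833928]
```

View pics/w9.png

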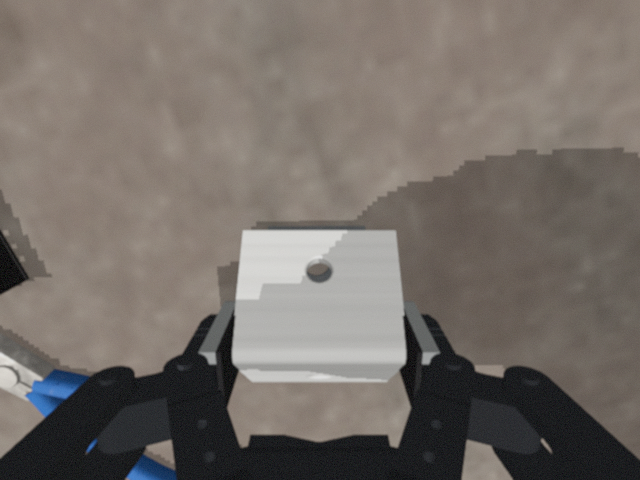

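>>> send_rows(moves=[[1,[0,0,0],0],[1,[0,0,0],0],[1,[0,0,0],0],[1,[0,0,0],0],[1,[0,0,0],0],[1,[0,0,0],0],[1,[0,0,0],0],[1,[0,0,0],0]])

```text
time: 14.75
position: [444.7, 280.4, 3.3]
ee_rot: [0.007, -0.007, -0.707, 0.707]
force: [0.6, 0.3, -0.8]
gripper_width: 85.2
```

>>> send_rows(moves=[[1,[0,-1,0],0],[1,[0,-3,0],0],[1,[0,-6,0],0],[1,[0,-10,0],0],[1,[0,-15,0],0],[1,[0,-18,0],0],[1,[0,-18,-4],0],[1,[0,-18,-6],0]])

```text
time: 15.75
position: [445.8, 341.7, 184.2]
ee_rot: [-0.007, 0.007, 0.707, -0.707]
force: [-0.1, 0.1, -0.7]
gripper_width: 85.5
```

```bash
python3 - <<'E'
from fit import *
s,R=tool(); print(s['position'],s['gripper_width'],s['force'])
D=grab('side','s10'); S=grab('scene','c10'); W=grab('wrist','w10')
a=cv2.resize(D['image'][300:380,350:450,::-1],(400,320),interpolation=cv2.INTER_CUBIC);b=cv2.resize(S['image'][140:220,185:285,::-1],(400,320),interpolation=cv2.INTER_CUBIC)
cv2.imwrite('pics/e10.png',np.hstack([a,b])); cv2.imwrite('pics/w10c.png',cv2.resize(W['image'][60:240,240:400,::-1],None,fx=3.3,fy=3.3,interpolation=cv2.INTER_CUBIC))
E
```

```text
[445.81230237 341.65629147 184.15216002] 85.45894910321977 [-0.13550916  0.10024198 -0.7409207 ]
```

View pics/e10.png

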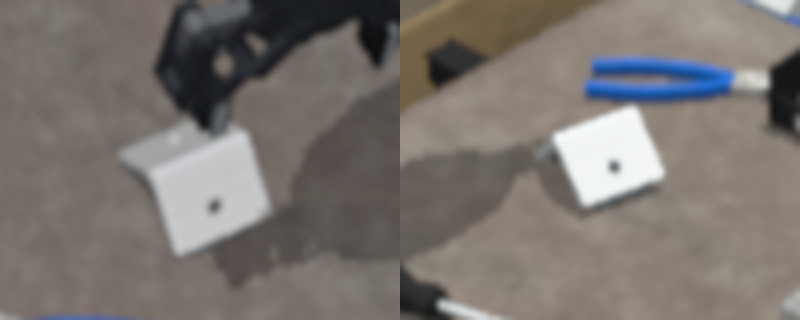

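View pics/w10c.png

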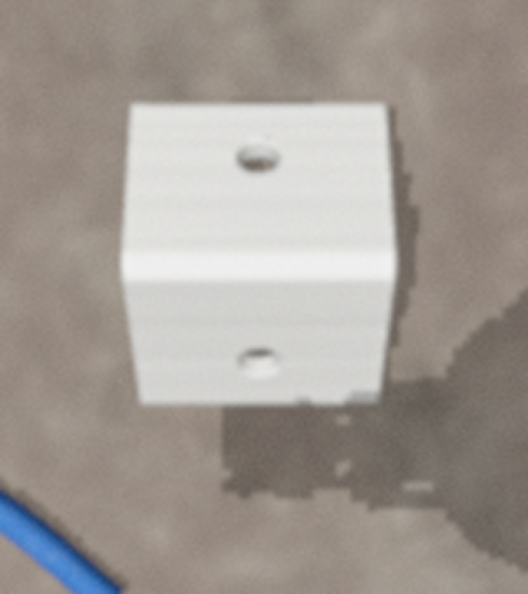

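```bash
python3 - <<'E'
from fit import *
d=load('w10'); k=lambda u,v:(u/3.3+240-.35,v/3.3+60-.35)
o=[(4,*k(130,103)),(5,*k(388,103)),(0,*k(122,265)),(1,*k(397,265)),(2,*k(139,404)),(3,*k(381,403))]
rr=lambda p:np.concatenate([proj(d,model(60,p)[i])-[u,v] for i,u,v in o])
q=least_squares(rr,[445,280,-.02,7]); print(q.x.round(2),rr(q.x).reshape(-1,2).round(1).tolist())
E
```

```text
[ 4.4404e+02  2.8056e+02 -2.0000e-02  1.0020e+01] [[0.3, -0.3], [-0.2, -0.5], [-0.3, 0.6], [0.3, 0.4], [0.4, -0.2], [-0.5, -0.1]]
```

```bash
python3 - <<'E'
from h import *
print(ctrl.sign_off()); print(ctrl.observe()['time'])
E
```

```text
the job is handed in; nothing more can be done
None
the job is handed in; nothing more can be done
```

I picked up the large aluminium angle by its end faces, nested it ridge up over the steel angle, released it, backed the arm off and handed the job in at about 16 s. No verdict is reported, so the result rests on the checks below.

- **Position:** the last wrist-camera fit puts the large angle at (444.0, 280.6) mm, yaw -0.02 rad. The steel angle measured (445.3, 280.6) mm, yaw -0.018 rad before placing. That is about 1 mm off along the ridge and nearly 0 mm across.
- **Seating:** it came to rest with about 5.5 N of contact, at the tool height expected for the seated 7.1 mm. The camera fit gave 10 mm instead. I put that down to weak depth from a single view; it is still inside the 3–13 mm limit.
- **Steel angle:** after placing it is hidden under the large one, so I could not re-measure it. Before release, its foot edge was visible and centred under the large angle.
- **Small aluminium and purple angles:** the arm did not go near them, but I did not re-measure them at the end.
- **Disagreement with the interface text:** the fingertips actually stand 15–22 mm behind the reported tool point, not 25 mm ahead. A trial closing in mid-air closed on nothing, above the ridge, so I went by the camera measurement and gripped with the tool point at z about -3 mm.
- **Smaller mismatch:** the scene camera put the steel angle a few millimetres nearer to it in y than the wrist camera did. I used the wrist value.

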